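Load the sprung stock lift

TASK

Load the two red boxes of screws onto the sprung lift: set one flat on the middle of its platform, lengthwise along it, let go so the platform sinks under it, then stack the second box squarely on top of the first. Set the boxes down gently rather than dropping them, and leave both upright and at rest on the sunken platform.

Things in the scene. Friction and masses are not known exactly. Their poses are not given: they have to be found in the camera images.
- screw_box_a: red cardboard box of wood screws with a white label, 62 x 105 x 60 mm (its own x, y, z), about 0.48 kg, one of two alike, lying flat and upright on the bench. Origin at the centre of its underside, z up, y along its 105 mm length; grip it across the 62 mm width.
- screw_box_b: red cardboard box of wood screws with a white label, 62 x 105 x 60 mm (its own x, y, z), about 0.48 kg, one of two alike, lying flat and upright on the bench. Origin at the centre of its underside, z up, y along its 105 mm length; grip it across the 62 mm width.
- lift: the lift's fixed base: blue plate 225 x 120 x 12 mm, origin at the centre of its underside, x along its 225 mm length. A steel guide rod stands on the centre line 87 mm either side of the middle, its cap 114 mm above the bench; a white gauge strip with a green band stands at the -x end, 112 mm high.
- platform_top (a point): centre of the upper face of the lift's platform, a flat plate with a black rubber pad, 150 mm along x by 100 mm along y, z up, axes parallel to the lift's. Empty it stands 100 mm above the bench. It never tilts, only sinks under load on a damped spring of 190 N/m: about 25 mm for one box, 50 for two (stop at 60), within 1 s of release. A red pointer then stands at the green band.

How it is judged:
On the way:
1. one red box rests flat, centred and let go on the platform, which has sunk at least 15 mm under it (((horizontal distance between screw_box_a and platform_top below 0.02 m and angle between the y axis of screw_box_a and the x axis of platform_top, either way round below 0.2 rad and angle between screw_box_a's own z axis and vertical below 0.1 rad and z of screw_box_a in the frame of platform_top between -0.005 and 0.006 m and contact force between the fingers and screw_box_a below 0.1 N and linear speed of screw_box_a below 0.02 m/s and height (world z) of platform_top below 0.085 m) or (horizontal distance between screw_box_b and platform_top below 0.02 m and angle between the y axis of screw_box_b and the x axis of platform_top, either way round below 0.2 rad and angle between screw_box_b's own z axis and vertical below 0.1 rad and z of screw_box_b in the frame of platform_top between -0.005 and 0.006 m and contact force between the fingers and screw_box_b below 0.1 N and linear speed of screw_box_b below 0.02 m/s and height (world z) of platform_top below 0.085 m))), for 0.2 s.
At the end, for the whole second after the job is handed in: One red box stands upright on the platform, the other upright on top of it, each within 20 mm of the platform's centre and of each other, within 11 degrees of lengthwise along it, tilted under 0.1 rad; both released and at rest, the platform sunk at least 35 mm (((horizontal distance between each of screw_box_a, screw_box_b and platform_top below 0.02 m and angle between the y axis of each of screw_box_a, screw_box_b and the x axis of platform_top, either way round below 0.2 rad and angle between each of screw_box_a, screw_box_b's own z axis and vertical below 0.1 rad and z of screw_box_a in the frame of platform_top between -0.005 and 0.006 m and z of screw_box_b in the frame of platform_top between 0.054 and 0.067 m and horizontal distance between screw_box_a and screw_box_b below 0.02 m) or (horizontal distance between each of screw_box_b, screw_box_a and platform_top below 0.02 m and angle between the y axis of each of screw_box_b, screw_box_a and the x axis of platform_top, either way round below 0.2 rad and angle between each of screw_box_b, screw_box_a's own z axis and vertical below 0.1 rad and z of screw_box_b in the frame of platform_top between -0.005 and 0.006 m and z of screw_box_a in the frame of platform_top between 0.054 and 0.067 m and horizontal distance between screw_box_b and screw_box_a below 0.02 m)) and contact force between the fingers and screw_box_a below 0.1 N and contact force between the fingers and screw_box_b below 0.1 N and linear speed of each of screw_box_a, screw_box_b below 0.02 m/s and height (world z) of platform_top below 0.065 m); the robot touches nothing.
It fails at once if a red box is dropped (falls freely faster than 0.7 m/s, about 25 mm) ((linear speed of screw_box_a above 0.7 m/s and contact force between screw_box_a and anything else below 0.05 N) or (linear speed of screw_box_b above 0.7 m/s and contact force between screw_box_b and anything else below 0.05 N)).
It also fails if it takes over 70 s, if anything falls off the work surface, if the arm or the gripper's body presses on something with over 40 N, if the wrist force passes 120 N, or if a joint passes its speed limit or range.

ROBOT

A 6-joint arm with a two-finger parallel gripper is mounted at the origin on the work surface; the furniture and walls round the work are solid. World frame = base frame: x ahead of the robot, y to its left, z up, the work surface at z = 0. Lengths are in m, angles in rad, forces in N, time in s.
With the tool pointing down it reaches from about 0.3 to 1 m from the base axis. Payload 5.1 kg.
Tool frame: the origin (TCP) lies on the centre line of the jaws, within the pads' length; the fingertips stand tip_extent ahead of it and the grasp point (between the pads) lies 5 mm behind it (tip_extent is the distance from the TCP to the fingertips, in m); y points along the fingers, x is the direction in which the jaws open and shut, and the axes are right-handed (so a half turn about y gives the same grasp; the last joint's range is limited). The gripper opens to 95 mm and grips with 3 to 60 N. Pads are 20 mm wide; open, the fingers measure 119 mm over their backs; the gripper's body (75 mm by 180 mm) begins 59 mm behind the grasp point.
Start: joints at [-1.28, 0.124, 1.65, -0, 1.367, -0.083], TCP at [0.237, -0.605, 0.199] pointing down, gripper open.
Joint ranges: [-2.61, 2.61], [-1.02, 2.33], [0.03, 2.71], [-1.35, 4.49], [0.32, 2.68], [-2.91, 2.91]. Speed limits (rad/s): [2.57, 2.57, 3.14, 3.14, 3.14, 3.14].

INTERFACE

Orientations are given as [roll, pitch, yaw] about the fixed x, y, z axes, in that order (R = Rz(yaw) Ry(pitch) Rx(roll)).
In Python, from plant import * gives the robot as it stands.
- The arm moves only by the shell command python3 -m crank 'ROWS' [OPENING] [FORCE]. ROWS is JSON, a list of rows, each a list of 4 numbers: the shift along the tool's x, y, z each as a share of 0.08 m, from -1 to 1, then the turn about the tool's y as a share of pi/2 rad, from -1 to 1. A call has 1 to 8 rows; each row shifts and turns the pose as measured when the row begins, along the tool's axes as they then stand; what a row does not reach is not made up. A row lasts 1/12 s, in which the tool goes at most 41.7 mm and 7.16 degrees, less where a joint would pass 70% of its speed; a pose out of reach is approached as far as the arm can. A call with a number of a shift or a turn outside -1 to 1 is refused whole. A call with a gripper value outside its range is refused whole. OPENING is the opening, from 0 (shut) to 1 (fully open), set as the call begins (- or left out, the last holds). The fingers move at their own pace and stop on an object; FORCE is the grip in N (left out, the last holds). Time passes only in rows, so rows that do not move let the fingers close. It gives the time, the measured TCP pose, the force and the opening at its end, in the units of the state.
- observe(): the state, without advancing time (a new reading comes with each control period).
- grab_frame(name): name is "scene" or "side" or "wrist"; returns the picture (400x640x3 uint8, blue, green, red); there is no depth.
- calibration(name): a dict with "fx", "fy", "cx", "cy" (pixels), "xyz" and "rotation" of the camera in the world; the wrist camera has in their place "mount" (4x4, takes a point from camera to tool coordinates, whose origin is the TCP and whose axes are the tool frame's). Camera axes: x right, y up, looking along -z (the intrinsics and any distortion apply to the point x, -y, -z); pixel columns grow to the right and rows downward; lengths in m; the calibration is good to about 2 mm. The wrist camera is an equidistant fisheye: a pixel r from the principal point sees the ray r / f radians off the axis. A picture is of the moment at which its call begins: read the wrist's pose just before it. calibration takes no time and is no camera call.
- sign_off(): hands the job in, once; it reports no verdict.
Trained networks look in the newest picture that a camera, given by its name, has taken for a name from the list of things; names that differ only in an ending like _2 or _b are one class to them, and where a whole thing is asked for, a point or a joint stands for the part that bears it (a point fixed in the world has none). Each returns a list of dicts, best first, with "score" (0 to 1); they miss things now and then, are a little off and sometimes report something else, mostly with a low value. They report only what shows in the picture. A call takes as long as a camera call.
- boxes_of(camera, target): "xyz" ([x, y, z] in m, in world coordinates, good to about 4 mm: the middle of the surface that is visible of it).
- silhouettes(camera, target): "region" (400x640 bool, what is visible of it).
The state is a dict: "t": time; "joint_positions": joint angles; "qd": joint speeds; "effort": joint torques, N m; "position": TCP position; "eef_rot": TCP orientation; "wrist_force": force on the tool from outside, world axes, zero at the start; "ft_torque": the same for the moment, N m; "grip_width": finger opening in m.
Only numpy, scipy, OpenCV 4.12 (cv2) and the standard library are available. Lean on these libraries where they do the work, as an engineer would, in place of code of your own. Each camera call takes 0.05 s, during which the arm holds its last target. There are 200 camera calls.

## Working session

There is one attempt and no reset: what is moved stays moved. The work goes in short steps, Python scripts to look and compute and a shell command to move; the robot and the scene stay as the last step left them, time stands still between calls to the robot, and variables do not carry over. Pictures are saved under pics/ and viewed, about 8 in all and at most 12, crops included, and the job is handed in when it is done.

```bash
mkdir -p pics; ls; python3 - <<'E'
from plant import *
import cv2,numpy as np
s=observe();print({k:np.round(v,3).tolist() for k,v in s.items()})
try: print(tip_extent)
except Exception as e: print(e)
ims=[]
for c in ["scene","side"]:
    im=grab_frame(c);cv2.imwrite(f"pics/{c}0.png",im)
    for t in ["screw_box_a","lift","platform_top"]:
        for d in boxes_of(c,t):print(c,t,round(d["score"],2),np.round(d["xyz"],3))
    k=calibration(c);print(c,k)
E
```

```text
pics
{'t': 0.0, 'joint_positions': [-1.28, 0.124, 1.652, 0.0, 1.367, -0.083], 'qd': [-0.0, 0.0, 0.001, -0.0, 0.001, -0.0], 'effort': [-0.002, -41.761, -35.993, 0.077, 0.049, -0.0], 'position': [0.237, -0.604, 0.198], 'eef_rot': [-1.571, 0.002, -1.197], 'wrist_force': [0.886, -0.868, -0.359], 'ft_torque': [-0.033, -0.004, -0.018], 'grip_width': 0.095}
0.014
scene screw_box_a 0.87 [ 0.576 -0.231  0.052]
scene screw_box_a 0.81 [ 0.571 -0.058  0.043]
scene lift 0.75 [0.503 0.169 0.02 ]
scene platform_top 0.94 [0.513 0.167 0.105]
scene {'fx': 494.70879683250706, 'fy': 494.70879683250706, 'cx': 317.34070130311636, 'cy': 198.31952096429725, 'xyz': array([-0.19624495, -0.45020906,  0.47034641]), 'rotation': array([ 1.15854653, -0.02497746, -1.01245103])}
side screw_box_a 0.64 [ 0.596 -0.012  0.05 ]
side screw_box_a 0.61 [ 0.608 -0.19   0.047]
side lift 0.84 [0.505 0.204 0.05 ]
side platform_top 0.79 [0.515 0.19  0.099]
side {'fx': 396.78640628263827, 'fy': 396.78640628263827, 'cx': 324.1404396014858, 'cy': 206.27978708956738, 'xyz': array([0.24837116, 0.62847177, 0.58694289]), 'rotation': array([ 0.97049293,  0.01888504, -2.71767444])}
```

```bash
python3 - <<'E'
import cv2,numpy as np
a=cv2.imread("pics/scene0.png");b=cv2.imread("pics/side0.png")
cv2.imwrite("pics/v1.png",cv2.resize(np.vstack([a,b]),(480,600),interpolation=cv2.INTER_AREA))
E
```

```text
(no output)
```

View pics/v1.png

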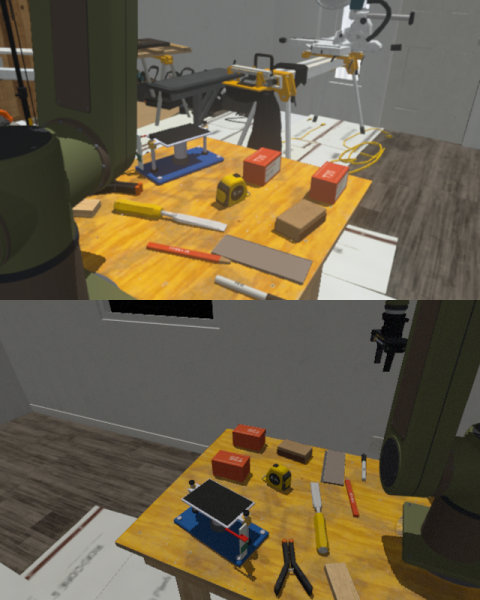

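The scene view (half scale) shows the two red boxes at about (262,165) and (329,182), with the tape measure left of the near one. The lift is at (178,150). The side view shows the same boxes at (230,465) and (249,437), and the lift at (222,525). I'll fit the poses to the silhouettes.

```bash
cat > h.py <<'E'
from plant import *
import cv2,numpy as np
from scipy.spatial.transform import Rotation as Ro
from scipy.optimize import minimize
def Rm(e): return Ro.from_euler("xyz",e).as_matrix()
def proj(P,c):
    k=calibration(c) if isinstance(c,str) else c
    p=(np.asarray(P)-k["xyz"])@Rm(k["rotation"])
    return np.c_[k["cx"]+k["fx"]*p[:,0]/-p[:,2],k["cy"]+k["fy"]*p[:,1]/p[:,2]]
def cub(x,y,yaw,z,L):   # corners of cuboid, z bottom
    g=np.array([[i,j,k] for i in(-.5,.5) for j in(-.5,.5) for k in(0,1)])*L
    return g@Rm([0,0,yaw]).T+[x,y,z]
def mask(P,c):
    h=cv2.convexHull((proj(P,c)*16).round().astype(np.int32).reshape(-1,1,2))
    m=np.zeros((400,640),np.uint8);cv2.fillConvexPoly(m,h,1,shift=4);return m>0
def fit(p0,z,L,regs,yaws):
    ks={c:calibration(c) for c,_ in regs}
    def f(p):
        e=0
        for c,r in regs:
            m=mask(cub(*p,z,L),ks[c]); e+=1-(m&r).sum()/max((m|r).sum(),1)
        return e/len(regs)
    best=None
    for y in yaws:
        s=np.array([[p0[0],p0[1],y]]+[[p0[0]+a,p0[1]+b,y+w] for a,b,w in((.02,0,0),(0,.02,0),(0,0,.2))])
        r=minimize(f,s[0],method="Nelder-Mead",options=dict(initial_simplex=s,xatol=2e-4,fatol=1e-4))
        if best is None or r.fun<best.fun: best=r
    return best.x,best.fun
BOX=np.array([.062,.105,.06])
E
python3 - <<'E'
from h import *
S={}
for c in ["scene","side"]:
    grab_frame(c)
    for t in ["screw_box_a","lift","platform_top"]:
        S[c,t]=[(d["score"],d["region"]) for d in silhouettes(c,t)]
        for s,r in S[c,t]: print(c,t,round(s,2),r.sum(),np.argwhere(r).mean(0)[::-1].round(0))
import pickle;pickle.dump(S,open("S.pkl","wb"))
ya=np.arange(0,3.1,.5)
for p0 in ([.59,-.215],[.585,-.035]):
    regs=[]
    for c in ["scene","side"]:
        u=proj([[*p0,.03]],c)[0]
        r=min(S[c,"screw_box_a"],key=lambda q:np.linalg.norm(np.argwhere(q[1]).mean(0)[::-1]-u))[1];regs.append((c,r))
    print("box",fit(p0,0,BOX,regs,ya),[fit(p0,0,BOX,[q],ya) for q in regs])
for t,z,L in(("platform_top",.096,[.15,.1,.004]),):
    regs=[(c,S[c,t][0][1]) for c in("scene","side")]
    print(t,fit([.514,.178],z,np.array(L),regs,ya),[fit([.514,.178],z,np.array(L),[q],ya) for q in regs])
o=[]
for c in["scene","side"]:
    im=cv2.imread(f"pics/{c}0.png");
    for (cc,t),l in S.items():
        if cc==c:
            for s,r in l: cv2.drawContours(im,cv2.findContours(r.astype(np.uint8),0,2)[0],-1,(0,255,0) if t!="lift" else (255,0,255),1)
    o.append(im[150:390,170:520] if c=="scene" else im[150:400,200:550])
cv2.imwrite("pics/v2.png",np.vstack([o[0],o[1]]))
E
```

```text
scene screw_box_a 0.78 1987 [349. 222.]
scene screw_box_a 0.56 2228 [438. 243.]
scene lift 0.63 5285 [235. 205.]
scene platform_top 0.79 1912 [238. 184.]
side screw_box_a 0.95 1230 [332. 183.]
side screw_box_a 0.82 1642 [308. 220.]
side lift 0.6 8228 [295. 294.]
side platform_top 0.59 3908 [293. 274.]
box (array([ 0.62207023, -0.22057197,  1.6132095 ]), np.float64(0.0659878582955506)) [(array([ 0.62117179, -0.22092288,  1.61113121]), np.float64(0.039359861591695466)), (array([ 0.61971894, -0.21946154,  1.72324154]), np.float64(0.08494783904619974))]
box (array([ 0.60402771, -0.04081944,  1.62849014]), np.float64(0.06979350289599595)) [(array([ 0.60405766, -0.04029147,  1.63968766]), np.float64(0.046087373979836754)), (array([ 0.60396931, -0.04262519,  1.66862696]), np.float64(0.08221476510067116))]
platform_top (array([0.52675585, 0.18089891, 2.890127  ]), np.float64(0.24336263642593225)) [(array([0.52571653, 0.17495065, 2.95073193]), np.float64(0.2890625)), (array([ 0.52678579,  0.1826297 , -0.25857454]), np.float64(0.14463220675944333))]
```

View pics/v2.png

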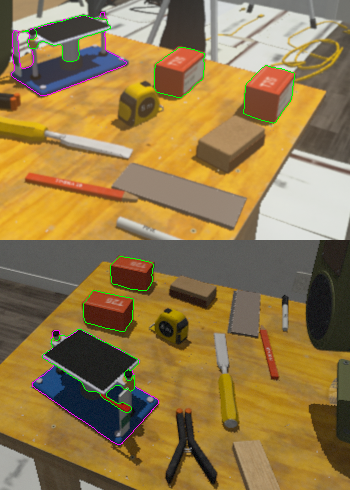

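The network outlines match the boxes and the lift. The platform outline includes the stem, so I'll refine the platform with the wrist camera. First I'll move over the box at (0.604,-0.04).

```bash
cat >> h.py <<'E'
def go(x,y,z,yaw):  # remaining shares in tool axes
    s=observe();R=Rm(s["eef_rot"]);d=R.T@(np.array([x,y,z])-s["position"])/.08
    w=(s["eef_rot"][2]-yaw+np.pi)%(2*np.pi)-np.pi
    print("t",round(s["t"],2),"pos",s["position"].round(4),"rpy",np.round(s["eef_rot"],3),"F",s["wrist_force"].round(1),"g",round(s["grip_width"],4))
    print("shares",d.round(3),"turn",round(w/(np.pi/2),3))
E
python3 -m crank '[[0,-0.4,0,0.08],[0,-0.4,0,0.08],[0,0,0,0.05],[0,0,0,0]]' 1 30
python3 -c "
from h import *
go(.604,-.04,.26,-1.52);print(calibration('wrist'))"
```

```text
t: 1.13
position: [0.2369, -0.6037, 0.2629]
eef_rot: [-1.572, 0.005, -1.538]
wrist_force: [0.2, 0.4, -0.6]
grip_width: 0.0953
t 1.13 pos [ 0.2369 -0.6037  0.2629] rpy [-1.572  0.005 -1.538] F [ 0.2  0.4 -0.6] g 0.0953
shares [-6.89   0.066  4.819] turn -0.011
{'fx': 309.70691628693146, 'fy': 309.70691628693146, 'cx': 323.5453585680974, 'cy': 200.32277989751478, 'mount': array([[ 9.99999804e-01,  5.61881386e-04, -2.75666958e-04,
        -3.61775888e-04],
       [-4.30132935e-04,  2.97054472e-01, -9.54860438e-01,
        -1.85498606e-01],
       [-4.54630204e-04,  9.54860369e-01,  2.97054656e-01,
         8.51231316e-02],
       [ 0.00000000e+00,  0.00000000e+00,  0.00000000e+00,
         1.00000000e+00]])}
```

```bash
python3 -m crank '[[-0.42,0,0.295,0],[-0.42,0,0.295,0],[-0.42,0,0.295,0],[-0.42,0,0.295,0],[-0.42,0,0.295,0],[-0.42,0,0.295,0],[-0.42,0,0.295,0],[-0.42,0,0.295,0]]' >/dev/null
python3 -m crank '[[-0.42,0,0.295,0],[-0.42,0,0.295,0],[-0.42,0,0.295,0],[-0.42,0,0.295,0],[-0.42,0,0.295,0],[-0.42,0,0.295,0],[-0.42,0,0.295,0],[0,0,0,0]]'
python3 -c "
from h import *
go(.604,-.04,.26,-1.52)
cv2.imwrite('pics/w1.png',grab_frame('wrist'))"
```

```text
t: 2.47
position: [0.5681, -0.0721, 0.2548]
eef_rot: [-1.578, 0.011, -1.508]
wrist_force: [-1.4, -0.6, -0.2]
grip_width: 0.0949
t 2.47 pos [ 0.5681 -0.0721  0.2548] rpy [-1.578  0.011 -1.508] F [-1.4 -0.6 -0.2] g 0.0949
shares [-0.373 -0.064  0.473] turn 0.008
```

View pics/w1.png

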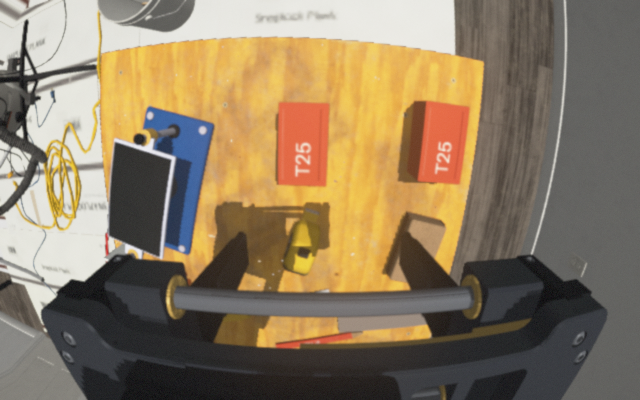

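The wrist view shows the near box at (304,144), the far one at (440,144), the tape at (300,245) and the lift with its black pad at (140,198). I'll fit them with the fisheye model.

```bash
cat >> h.py <<'E'
_p=proj
def proj(P,c):
    k=calibration(c) if isinstance(c,str) else c
    if "mount" not in k: return _p(P,k)
    T=np.eye(4);T[:3,:3]=k["R"];T[:3,3]=k["p"];T=T@k["mount"]
    q=(np.asarray(P)-T[:3,3])@T[:3,:3];n=np.hypot(q[:,0],q[:,1])+1e-12;th=np.arctan2(n,-q[:,2])
    return np.c_[k["cx"]+k["fx"]*th*q[:,0]/n,k["cy"]-k["fy"]*th*q[:,1]/n]
def wk(s):
    k=dict(calibration("wrist"));k["R"]=Rm(s["eef_rot"]);k["p"]=np.array(s["position"]);return k
def fitk(p0,z,L,k,t,yaws=(-.3,0,.3,1.2,1.57,1.9)):
    u=proj([[p0[0],p0[1],z+L[2]]],k)[0];l=silhouettes("wrist",t)
    if not l: print(t,"none");return
    r=min(l,key=lambda q:np.linalg.norm(np.argwhere(q["region"]).mean(0)[::-1]-u))
    R=r["region"]
    b=[]
    for y in yaws:
        s=np.array([[p0[0],p0[1],y]]+[[p0[0]+a,p0[1]+b_,y+w] for a,b_,w in((.02,0,0),(0,.02,0),(0,0,.2))])
        def f(p):
            m=mask(cub(*p,z,np.array(L)),k);return 1-(m&R).sum()/max((m|R).sum(),1)
        b.append(minimize(f,s[0],method="Nelder-Mead",options=dict(initial_simplex=s,xatol=2e-4,fatol=1e-4)))
    b=min(b,key=lambda r:r.fun);print(t,round(r["score"],2),R.sum(),"fit",b.x.round(4),"1-IoU",round(b.fun,3));return b.x
E
python3 -c "
from h import *
s=observe();k=wk(s);grab_frame('wrist')
fitk([.604,-.04],0,BOX,k,'screw_box_a');fitk([.62,-.22],0,BOX,k,'screw_box_b')
fitk([.515,.175],.094,[.15,.1,.006],k,'platform_top')
go(.604,-.04,.1,-1.52)"
```

```text
screw_box_a 0.61 4224 fit [ 0.6038 -0.0409  1.5675] 1-IoU 0.035
screw_box_b 0.63 4439 fit [ 0.6204 -0.2216  1.5922] 1-IoU 0.029
platform_top 0.67 6669 fit [0.5288 0.1807 2.8908] 1-IoU 0.086
t 2.72 pos [ 0.5656 -0.0786  0.2554] rpy [-1.579  0.008 -1.517] F [0.3 1.  0.5] g 0.0949
shares [-0.441  1.942  0.521] turn 0.002
```

Both estimates agree. The near box is at (0.604,-0.041) with yaw about 1.58, and the platform is at (0.528,0.181) with yaw about -0.25. I'll move over the box.

```bash
python3 -m crank '[[-0.22,0.4,0.26,0.03],[-0.22,0.4,0.26,0],[0,0.4,0,0],[0,0,0,0],[0,0,0,0]]'
python3 -c "
from h import *
go(.604,-.041,.026,-1.56)"
```

```text
t: 3.13
position: [0.6075, -0.0494, 0.1617]
eef_rot: [-1.57, 0.004, -1.577]
wrist_force: [-1.3, -0.5, 1.4]
grip_width: 0.0951
t 3.13 pos [ 0.6075 -0.0494  0.1617] rpy [-1.57   0.004 -1.577] F [-1.3 -0.5  1.4] g 0.0951
shares [-0.098  1.697 -0.045] turn -0.011
```

```bash
python3 -m crank '[[-0.1,0.3,-0.04,-0.01],[0,0.3,0,0],[0,0.2,0,0],[0,0,0,0],[0,0,0,0]]'
python3 -c "
from h import *
go(.604,-.041,.026,-1.56)
s=observe();k=wk(s);grab_frame('wrist')
fitk([.604,-.04],0,BOX,k,'screw_box_a')
"
```

```text
t: 3.55
position: [0.6078, -0.0484, 0.1074]
eef_rot: [-1.557, 0.001, -1.569]
wrist_force: [0.3, 0.1, 0.2]
grip_width: 0.095
t 3.55 pos [ 0.6078 -0.0484  0.1074] rpy [-1.557e+00  1.000e-03 -1.569e+00] F [0.3 0.1 0.2] g 0.095
shares [-0.091  1.017 -0.062] turn -0.006
screw_box_a 0.9 9942 fit [ 0.6041 -0.0407  1.5974] 1-IoU 0.017
```

```bash
python3 -m crank '[[-0.09,0.3,-0.05,-0.02],[-0.07,0.25,-0.03,-0.02],[0,0.1,0,0],[0,0,0,0]]'
python3 -c "
from h import *
go(.604,-.041,.026,-1.544)
"
```

```text
t: 3.98
position: [0.6092, -0.0379, 0.0653]
eef_rot: [-1.539, -0.004, -1.506]
wrist_force: [-0.8, 0.5, -0.7]
grip_width: 0.0951
t 3.98 pos [ 0.6092 -0.0379  0.0653] rpy [-1.539 -0.004 -1.506] F [-0.8  0.5 -0.7] g 0.0951
shares [ 0.033  0.489 -0.083] turn 0.024
```

```bash
python3 -m crank '[[0.02,0.35,-0.08,0.025],[0.02,0.26,-0.04,0.02],[0,0,0,0]]'
python3 -c "
from h import *
go(.604,-.041,.026,-1.544)
"
```

```text
t: 4.23
position: [0.6069, -0.0433, 0.0225]
eef_rot: [-1.527, -0.003, -1.582]
wrist_force: [-0.8, -0.6, -1.0]
grip_width: 0.0947
t 4.23 pos [ 0.6069 -0.0433  0.0225] rpy [-1.527 -0.003 -1.582] F [-0.8 -0.6 -1. ] g 0.0947
shares [-0.028 -0.045 -0.035] turn -0.024
```

Well placed, so I'll close the gripper and lift.

```bash
python3 -m crank '[[0,0,0,-0.02],[0,0,0,0],[0,0,0,0],[0,0,0,0],[0,0,0,0],[0,0,0,0]]' 0 35
python3 -m crank '[[0,-0.2,0,0],[0,-0.3,0,0],[0,-0.4,0,0],[0,-0.4,0,0],[0,-0.4,0,0],[0,-0.4,0,0],[0,0,0,0]]'
python3 -c "
from h import *
go(.528,.181,.2,-1.82);cv2.imwrite('pics/w2.png',cv2.resize(grab_frame('wrist'),(480,300)))
"
```

```text
t: 4.73
position: [0.6128, -0.0445, 0.0319]
eef_rot: [-1.516, -0.006, -1.552]
wrist_force: [0.2, -0.3, -4.5]
grip_width: 0.0617
t: 5.32
position: [0.5955, -0.0428, 0.1944]
eef_rot: [-1.541, -0.003, -1.552]
wrist_force: [2.3, -0.3, -1.8]
grip_width: 0.0617
t 5.32 pos [ 0.5955 -0.0428  0.1944] rpy [-1.541 -0.003 -1.552] F [ 2.3 -0.3 -1.8] g 0.0617
shares [-2.812 -0.102 -0.787] turn 0.171
```

View pics/w2.png

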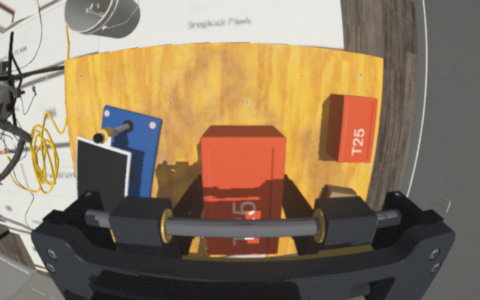

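The wrist view shows the box held squarely between the fingers at (243,190), with the lift clear at (110,165). I'll carry it over.

```bash
python3 -m crank '[[-0.2,-0.1,-0.05,0.03],[-0.4,-0.05,-0.1,0.06],[-0.4,0,-0.1,0.06],[-0.4,0,-0.1,0.03],[-0.4,0,-0.1,0],[-0.4,0,-0.1,0],[-0.25,0,0,0],[0,0,0,0]]'
python3 -c "
from h import *
go(.534,.18,.2,-1.82)
s=observe();k=wk(s);grab_frame('wrist')
fitk([.528,.18],.094,[.15,.1,.006],k,'platform_top')
fitk([.528,.18],.17,BOX,k,'screw_box_a')
"
```

```text
t: 6.03
position: [0.5722, 0.1613, 0.1736]
eef_rot: [-1.581, -0.009, -1.856]
wrist_force: [-0.3, -0.6, -4.9]
grip_width: 0.0621
t 6.03 pos [0.5722 0.1613 0.1736] rpy [-1.581 -0.009 -1.856] F [-0.3 -0.6 -4.9] g 0.0621
shares [-0.088 -0.325 -0.527] turn -0.023
platform_top 0.57 942 fit [0.5496 0.1922 0.0234] 1-IoU 0.946
screw_box_a 0.69 15427 fit [0.5679 0.1607 1.2504] 1-IoU 0.363
```

```bash
python3 -m crank '[[-0.05,-0.05,-0.3,-0.02],[-0.05,-0.05,-0.28,-0.01],[-0.02,0,-0.08,0],[0,0,0,0]]'
python3 -c "
from h import *
go(.534,.18,.14,-1.82)
"
```

```text
t: 6.52
position: [0.5216, 0.1758, 0.1779]
eef_rot: [-1.586, -0.016, -1.817]
wrist_force: [-0.1, -0.4, -4.6]
grip_width: 0.0613
t 6.52 pos [0.5216 0.1758 0.1779] rpy [-1.586 -0.016 -1.817] F [-0.1 -0.4 -4.6] g 0.0613
shares [-0.097  0.47   0.145] turn 0.002
```

```bash
python3 -m crank '[[-0.06,0.1,0.1,0],[-0.05,0.12,0.07,0],[0,0.1,0,0],[0,0,0,0]]'
python3 -c "
from h import *
go(.534,.18,.14,-1.82)
s=observe()
S=[]
for c in ('scene','side'):
    grab_frame(c)
    l=silhouettes(c,'screw_box_a');u=proj([s['position']],c)[0]
    r=min(l,key=lambda q:np.linalg.norm(np.argwhere(q['region']).mean(0)[::-1]-u));S.append((c,r['region']));print(r['score'],r['region'].sum())
    cv2.imwrite(f'pics/{c}3.png',grab_frame(c))
for dz in (.022,.027,.032):
    print(dz,fit(s['position'][:2],s['position'][2]-dz,BOX,S,[1.32]))
a=cv2.imread('pics/scene3.png')[120:320,150:450];b=cv2.imread('pics/side3.png')[170:370,200:400]
cv2.imwrite('pics/v3.png',cv2.resize(np.hstack([a,b]),None,fx=1.5,fy=1.5))
"
```

```text
t: 6.85
position: [0.5386, 0.1767, 0.1498]
eef_rot: [-1.583, -0.018, -1.822]
wrist_force: [0.3, 0.0, -5.3]
grip_width: 0.0617
t 6.85 pos [0.5386 0.1767 0.1498] rpy [-1.583 -0.018 -1.822] F [ 0.3  0.  -5.3] g 0.0617
shares [-0.027  0.123 -0.065] turn -0.001
0.63 2055
0.72 2763
0.022 (array([0.52969884, 0.18226847, 1.32473483]), np.float64(0.24859578565434193))
0.027 (array([0.52916457, 0.17985042, 1.32343333]), np.float64(0.17674123978026574))
0.032 (array([0.53029498, 0.18036741, 1.29216626]), np.float64(0.15866072134533377))
```

View pics/v3.png

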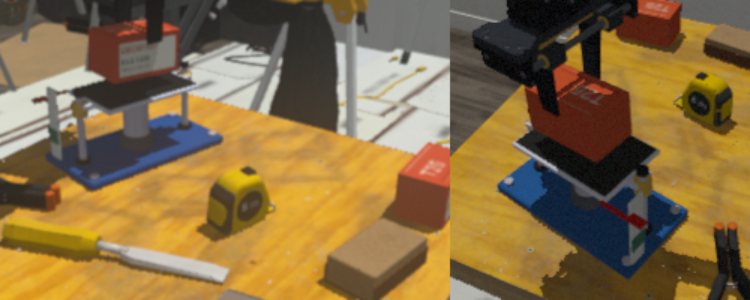

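Both views show the box over the middle of the platform and aligned with it, at a fitted centre of (0.529,0.180). Its underside is about 2 cm above the pad. I'll lower it gently.

```bash
python3 -m crank '[[0,0.08,-0.02,0],[0,0.08,-0.02,0],[0,0.08,0,0],[0,0.08,0,0],[0,0,0,0]]'
python3 -c "
from h import *
go(.535,.178,.103,-1.82)"
```

```text
t: 7.57
position: [0.5371, 0.1789, 0.1276]
eef_rot: [-1.575, -0.013, -1.82]
wrist_force: [0.6, -0.4, -4.9]
grip_width: 0.0615
t 7.57 pos [0.5371 0.1789 0.1276] rpy [-1.575 -0.013 -1.82 ] F [ 0.6 -0.4 -4.9] g 0.0615
shares [ 0.014  0.307 -0.021] turn -0.0
```

```bash
python3 -m crank '[[0,0.08,-0.02,0],[0,0.08,-0.02,0],[0,0.08,0,0],[0,0.08,0,0],[0,0,0,0]]'
python3 -c "
from h import *
go(.535,.178,.103,-1.82)"
```

```text
t: 7.98
position: [0.5357, 0.1795, 0.1034]
eef_rot: [-1.569, -0.012, -1.82]
wrist_force: [-0.8, -0.2, 0.8]
grip_width: 0.0618
t 7.98 pos [0.5357 0.1795 0.1034] rpy [-1.569 -0.012 -1.82 ] F [-0.8 -0.2  0.8] g 0.0618
shares [ 0.021  0.005 -0.004] turn -0.0
```

The platform now carries the box, with wrist force near 0. I'll release and rise.

```bash
python3 -m crank '[[0,0,0,0],[0,0,0,0],[0,0,0,0],[0,0,0,0],[0,0,0,0]]' 1
python3 -c "
from h import *
go(.535,.178,.103,-1.82)"
```

```text
t: 8.4
position: [0.537, 0.1803, 0.104]
eef_rot: [-1.567, -0.009, -1.82]
wrist_force: [-0.4, -0.1, 0.2]
grip_width: 0.0894
t 8.4 pos [0.537  0.1803 0.104 ] rpy [-1.567 -0.009 -1.82 ] F [-0.4 -0.1  0.2] g 0.0894
shares [ 0.034  0.013 -0.017] turn -0.0
```

```bash
python3 -m crank '[[0,-0.15,0,0],[0,-0.3,0,0],[0,-0.35,0,0],[0,-0.4,0,0],[0,-0.4,0,0],[0,-0.4,0,0],[0,-0.3,0,0],[0,0,0,0]]'
python3 -c "
from h import *
s=observe();S={}
for c in ('scene','side'):
    im=grab_frame(c);cv2.imwrite(f'pics/{c}4.png',im)
    for t,u0 in (('screw_box_a',[.529,.18,.105]),('platform_top',[.528,.181,.075])):
        l=silhouettes(c,t);u=proj([u0],c)[0]
        r=min(l,key=lambda q:np.linalg.norm(np.argwhere(q['region']).mean(0)[::-1]-u));S[c,t]=r['region']
        print(c,t,r['score'],r['region'].sum())
for z in(.071,.075,.079):
    print(z,fit([.529,.18],z,BOX,[(c,S[c,'screw_box_a']) for c in ('scene','side')],[1.32]))
go(.57,-.215,.26,-1.56)
a=cv2.imread('pics/scene4.png')[120:320,150:450];b=cv2.imread('pics/side4.png')[170:370,200:400]
cv2.imwrite('pics/v4.png',cv2.resize(np.hstack([a,b]),None,fx=1.5,fy=1.5))
"
```

```text
t: 9.07
position: [0.5353, 0.1819, 0.3009]
eef_rot: [-1.568, -0.009, -1.821]
wrist_force: [0.1, -0.2, 0.7]
grip_width: 0.0948
scene screw_box_a 0.86 2179
scene platform_top 0.66 1214
side screw_box_a 0.63 3041
side platform_top 0.84 1690
0.071 (array([0.52981676, 0.18131895, 1.30504307]), np.float64(0.08915486892948077))
0.075 (array([0.52860441, 0.18290437, 1.29027574]), np.float64(0.044350714580820294))
0.079 (array([0.52630045, 0.18408466, 1.27186284]), np.float64(0.07726408384871641))
t 9.37 pos [0.5318 0.181  0.29  ] rpy [-1.583 -0.017 -1.82 ] F [-0.  -0.2  0.2] g 0.0949
shares [4.671 0.435 1.691] turn -0.166
```

View pics/v4.png

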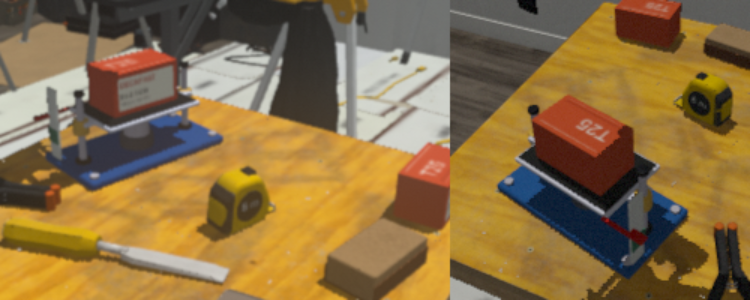

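The first box sits flat and centred on the sunken platform, and the fit is best at platform height 0.075. Next is the second box.

```bash
python3 -m crank '[[0.3,0,0.1,-0.03],[0.45,0,0.15,-0.05],[0.45,0,0.18,-0.05],[0.45,0,0.18,-0.05],[0.45,0,0.15,0],[0.45,0,0.15,0],[0.45,0,0.15,0],[0.45,0,0.15,0]]' >/dev/null
python3 -m crank '[[0.45,0.1,0.1,0],[0.35,0.1,0.1,0],[0.2,0,0.05,0],[0,0,0,0],[0,0,0,0]]'
python3 -c "
from h import *
s=observe();k=wk(s);grab_frame('wrist')
go(.6204,-.2216,.12,-1.545)
fitk([.62,-.22],0,BOX,k,'screw_box_b')"
```

```text
t: 10.45
position: [0.6334, -0.1899, 0.2447]
eef_rot: [-1.63, -0.001, -1.518]
wrist_force: [-0.3, 0.6, -0.3]
grip_width: 0.0953
t 10.5 pos [ 0.6333 -0.1895  0.2447] rpy [-1.630e+00 -1.000e-03 -1.517e+00] F [-0.7 -0.3 -0.7] g 0.0951
shares [ 0.389  1.567 -0.09 ] turn 0.018
screw_box_b 0.9 4278 fit [ 0.6197 -0.2214  1.6017] 1-IoU 0.048
```

```bash
python3 -m crank '[[0.22,0.3,-0.06,0.02],[0.2,0.4,-0.05,0.02],[0.04,0.4,0,0],[0,0.2,0,0],[0,0,0,0]]'
python3 -c "
from h import *
go(.6197,-.2214,.026,-1.54)"
```

```text
t: 10.97
position: [0.6237, -0.2194, 0.1469]
eef_rot: [-1.616, -0.008, -1.571]
wrist_force: [-0.4, 0.0, -0.4]
grip_width: 0.0949
t 10.97 pos [ 0.6237 -0.2194  0.1469] rpy [-1.616 -0.008 -1.571] F [-0.4  0.  -0.4] g 0.0949
shares [0.012 1.512 0.019] turn -0.019
```

```bash
python3 -m crank '[[0.02,0.3,0.02,-0.02],[0.02,0.4,0,-0.01],[0,0.3,0,0],[0,0.1,0,0],[0,0,0,0]]'
python3 -c "
from h import *
go(.6197,-.2214,.026,-1.54)"
```

```text
t: 11.38
position: [0.6266, -0.2172, 0.0661]
eef_rot: [-1.605, -0.01, -1.512]
wrist_force: [-0.1, 0.0, 0.6]
grip_width: 0.095
t 11.38 pos [ 0.6266 -0.2172  0.0661] rpy [-1.605 -0.01  -1.512] F [-0.1  0.   0.6] g 0.095
shares [ 0.042  0.504 -0.072] turn 0.018
```

```bash
python3 -m crank '[[0.03,0.3,-0.08,0.02],[0.03,0.26,-0.04,0.01],[0,0,0,0]]'
python3 -c "
from h import *
go(.6197,-.2214,.026,-1.54)"
```

```text
t: 11.63
position: [0.6212, -0.2221, 0.0293]
eef_rot: [-1.594, -0.016, -1.557]
wrist_force: [-0.2, -0.1, -1.1]
grip_width: 0.0953
t 11.63 pos [ 0.6212 -0.2221  0.0293] rpy [-1.594 -0.016 -1.557] F [-0.2 -0.1 -1.1] g 0.0953
shares [-0.01   0.041 -0.018] turn -0.011
```

```bash
python3 -m crank '[[0,0.05,0,-0.01],[0,0,0,0],[0,0,0,0],[0,0,0,0],[0,0,0,0],[0,0,0,0]]' 0 35
python3 -m crank '[[0,-0.2,0,0],[0,-0.3,0,0],[0,-0.4,0,0],[0,-0.4,0,0],[0,-0.4,0,0],[0,-0.4,0,0],[0,-0.4,0,0],[0,0,0,0]]'
python3 -c "
from h import *
go(.528,.181,.25,-1.83)"
```

```text
t: 12.13
position: [0.6283, -0.2227, 0.0368]
eef_rot: [-1.58, -0.021, -1.537]
wrist_force: [0.4, -1.0, -3.9]
grip_width: 0.0616
t: 12.8
position: [0.6228, -0.215, 0.229]
eef_rot: [-1.606, -0.008, -1.537]
wrist_force: [1.3, -0.6, -2.2]
grip_width: 0.0618
t 12.8 pos [ 0.6228 -0.215   0.229 ] rpy [-1.606 -0.008 -1.537] F [ 1.3 -0.6 -2.2] g 0.0618
shares [-4.986 -0.266 -1.025] turn 0.187
```

```bash
python3 -m crank '[[-0.2,-0.12,-0.05,0.03],[-0.4,-0.1,-0.1,0.06],[-0.4,-0.05,-0.1,0.06],[-0.4,0,-0.08,0.03],[-0.4,0,-0.08,0],[-0.4,0,-0.08,0],[-0.4,0,-0.08,0],[-0.4,0,-0.08,0]]' >/dev/null
python3 -m crank '[[-0.4,0,-0.1,0],[-0.35,0,-0.1,0],[-0.3,0,-0.1,0],[-0.15,0,0,0],[0,0,0,0],[0,0,0,0]]'
python3 -c "
from h import *
go(.535,.18,.2,-1.83)"
```

```text
t: 13.97
position: [0.6038, 0.1406, 0.2079]
eef_rot: [-1.645, -0.031, -1.838]
wrist_force: [-0.4, -0.5, -5.4]
grip_width: 0.0615
t 13.97 pos [0.6038 0.1406 0.2079] rpy [-1.645 -0.031 -1.838] F [-0.4 -0.5 -5.4] g 0.0615
shares [-0.251  0.162 -0.95 ] turn -0.005
```

```bash
python3 -m crank '[[-0.1,0,-0.3,0],[-0.1,0,-0.35,0],[-0.05,0,-0.25,0],[0,0,-0.1,0],[0,0,0,0],[0,0,0,0]]'
python3 -c "
from h import *
go(.535,.18,.2,-1.83)
s=observe()
S=[]
for c in ('scene','side'):
    im=grab_frame(c);cv2.imwrite(f'pics/{c}5.png',im)
    l=silhouettes(c,'screw_box_a');u=proj([s['position']],c)[0]
    r=min(l,key=lambda q:np.linalg.norm(np.argwhere(q['region']).mean(0)[::-1]-u));S.append((c,r['region']));print(r['score'],r['region'].sum())
for dz in (.024,.030,.036):
    print(dz,fit(s['position'][:2],s['position'][2]-dz,BOX,S,[1.32]))
a=cv2.imread('pics/scene5.png')[90:290,150:450];b=cv2.imread('pics/side5.png')[130:330,200:400]
cv2.imwrite('pics/v5.png',cv2.resize(np.hstack([a,b]),None,fx=1.5,fy=1.5))
"
```

```text
t: 14.47
position: [0.5293, 0.1739, 0.2053]
eef_rot: [-1.651, -0.039, -1.846]
wrist_force: [0.4, -0.3, -5.4]
grip_width: 0.0618
t 14.47 pos [0.5293 0.1739 0.2053] rpy [-1.651 -0.039 -1.846] F [ 0.4 -0.3 -5.4] g 0.0618
shares [-0.095  0.058  0.053] turn -0.01
0.73 2109
0.95 3194
0.024 (array([0.51675847, 0.18558347, 1.20739346]), np.float64(0.2899211684020563))
0.03 (array([0.52057472, 0.17899528, 1.27420736]), np.float64(0.1932979187740605))
0.036 (array([0.52215453, 0.17600319, 1.27141938]), np.float64(0.12769536899349093))
```

View pics/v5.png

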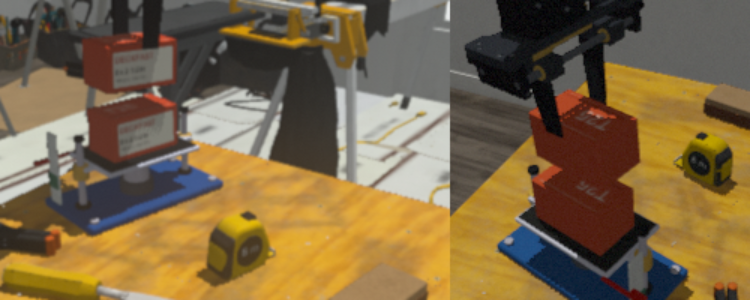

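The second box is held over the first in both views, tilted a few degrees about the jaw axis. Its fitted centre is (0.522,0.176) against a wanted (0.5285,0.1825). I'll correct and lower slowly.

```bash
python3 -m crank '[[-0.06,0.05,0.06,0],[-0.06,0.08,0.06,0],[-0.03,0.08,0.02,0],[0,0,0,0]]'
python3 -c "
from h import *
go(.536,.18,.144,-1.83)"
```

```text
t: 15.0
position: [0.5462, 0.1822, 0.186]
eef_rot: [-1.649, -0.038, -1.849]
wrist_force: [-0.3, 0.2, -4.8]
grip_width: 0.0614
t 15.0 pos [0.5462 0.1822 0.186 ] rpy [-1.649 -0.038 -1.849] F [-0.3  0.2 -4.8] g 0.0614
shares [ 0.042  0.535 -0.073] turn -0.012
```

```bash
python3 -m crank '[[0.02,0.06,-0.05,-0.01],[0.02,0.06,-0.05,0],[0,0.06,-0.02,0],[0,0,0,0]]'
python3 -c "
from h import *
go(.536,.18,.144,-1.83)"
```

```text
t: 15.33
position: [0.534, 0.1815, 0.1699]
eef_rot: [-1.651, -0.038, -1.831]
wrist_force: [-0.1, 0.5, -4.7]
grip_width: 0.0615
t 15.33 pos [0.534  0.1815 0.1699] rpy [-1.651 -0.038 -1.831] F [-0.1  0.5 -4.7] g 0.0615
shares [-0.     0.321  0.055] turn -0.001
```

```bash
python3 -m crank '[[0,0.06,0.03,0],[0,0.06,0.03,0],[0,0.06,0.01,0],[0,0,0,0]]'
python3 -c "
from h import *
go(.536,.18,.144,-1.83)"
```

```text
t: 15.67
position: [0.5385, 0.1806, 0.1565]
eef_rot: [-1.649, -0.035, -1.83]
wrist_force: [-0.0, 0.4, -2.1]
grip_width: 0.0617
t 15.67 pos [0.5385 0.1806 0.1565] rpy [-1.649 -0.035 -1.83 ] F [-0.   0.4 -2.1] g 0.0617
shares [ 0.01   0.159 -0.015] turn -0.0
```

Contact is made and about half the weight is on the stack. I'll soften the grip so the box can level itself, then lower further.

```bash
python3 -m crank '[[0,0.0,0,0],[0,0.05,-0.01,0],[0,0.05,-0.01,0],[0,0.05,0,0],[0,0,0,0]]' 0 10
python3 -c "
from h import *
go(.536,.18,.144,-1.83)"
```

```text
t: 16.08
position: [0.5386, 0.1805, 0.1465]
eef_rot: [-1.643, -0.034, -1.831]
wrist_force: [-0.9, -0.9, -0.9]
grip_width: 0.0618
t 16.08 pos [0.5386 0.1805 0.1465] rpy [-1.643 -0.034 -1.831] F [-0.9 -0.9 -0.9] g 0.0618
shares [ 0.013  0.034 -0.028] turn -0.001
```

```bash
python3 -m crank '[[0,0.05,-0.01,0],[0,0.05,0,0],[0,0,0,0],[0,0,0,0]]' 0 4
python3 -c "
from h import *
go(.536,.18,.144,-1.83)
s=observe();S=[]
for c in ('scene','side'):
    im=grab_frame(c);cv2.imwrite(f'pics/{c}6.png',im)
    l=silhouettes(c,'screw_box_a');u=proj([s['position']],c)[0]
    r=min(l,key=lambda q:np.linalg.norm(np.argwhere(q['region']).mean(0)[::-1]-u));S.append((c,r['region']));print(r['score'],r['region'].sum())
for z in (.104,.109,.114): print(z,fit(s['position'][:2],z,BOX,S,[1.32]))
a=cv2.imread('pics/scene6.png')[110:310,170:370];b=cv2.imread('pics/side6.png')[150:350,200:400]
cv2.imwrite('pics/v6.png',cv2.resize(np.hstack([a,b]),None,fx=2,fy=2))
"
```

```text
t: 16.42
position: [0.5385, 0.1803, 0.1396]
eef_rot: [-1.639, -0.033, -1.831]
wrist_force: [-0.7, -1.7, 1.0]
grip_width: 0.0621
t 16.42 pos [0.5385 0.1803 0.1396] rpy [-1.639 -0.033 -1.831] F [-0.7 -1.7  1. ] g 0.0621
shares [ 0.014 -0.053 -0.033] turn -0.001
0.57 2054
0.9 2808
0.104 (array([0.53080072, 0.18362072, 1.26715359]), np.float64(0.128921695914481))
0.109 (array([0.53064106, 0.18472212, 1.25498481]), np.float64(0.19367940058585714))
0.114 (array([0.5289126 , 0.18263372, 1.37216296]), np.float64(0.28500504456617753))
```

View pics/v6.png

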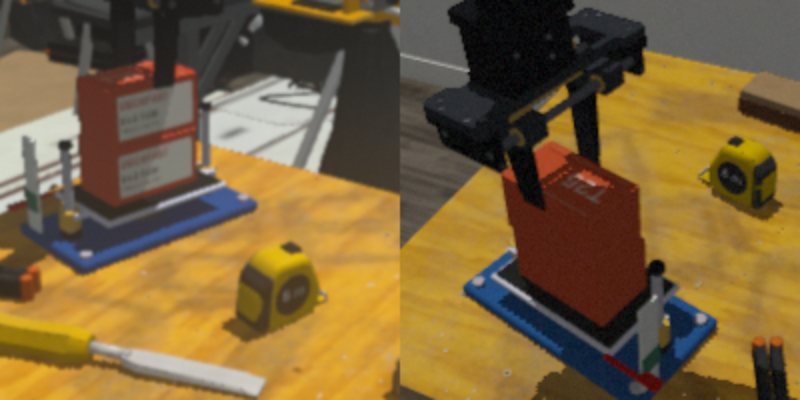

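The two boxes are flush in both views, the pointer is by the green band, and the wrist carries no weight. I'll release and rise.

```bash
python3 -m crank '[[0,0,0,0],[0,0,0,0],[0,0,0,0],[0,0,0,0],[0,0,0,0],[0,0,0,0]]' 1
python3 -m crank '[[0,-0.1,0,0],[0,-0.2,0,0],[0,-0.35,0,0],[0,-0.4,0,0],[0,-0.4,0,0],[0,-0.3,0,0],[0,0,0,0],[0,0,0,0]]'
python3 -m crank '[[0,0,0,0],[0,0,0,0],[0,0,0,0],[0,0,0,0],[0,0,0,0],[0,0,0,0]]'
python3 -c "
from h import *
for c in ('scene','side'):
    im=grab_frame(c);cv2.imwrite(f'pics/{c}7.png',im)
    l=[d['region'] for d in silhouettes(c,'screw_box_a')];print(c,[(r.sum(),np.argwhere(r).mean(0)[::-1].round()) for r in l])
    # compare combined stack outline
    R=np.any(l,0)
    for z in (.046,.05,.054):
        ks=(c,R);print(z,fit([.5285,.1825],z,np.array([.062,.105,.12]),[ks],[1.31]))
a=cv2.imread('pics/scene7.png')[110:310,170:370];b=cv2.imread('pics/side7.png')[150:350,200:400]
cv2.imwrite('pics/v7.png',cv2.resize(np.hstack([a,b]),None,fx=2,fy=2))
"
```

```text
t: 17.12
position: [0.5376, 0.1809, 0.1388]
eef_rot: [-1.642, -0.033, -1.831]
wrist_force: [-0.4, 0.1, 0.6]
grip_width: 0.0935
t: 17.78
position: [0.5474, 0.1827, 0.2854]
eef_rot: [-1.645, -0.034, -1.831]
wrist_force: [-0.3, -0.1, -1.0]
grip_width: 0.0949
t: 18.28
position: [0.5447, 0.1821, 0.2793]
eef_rot: [-1.654, -0.039, -1.83]
wrist_force: [0.4, 0.4, -0.2]
grip_width: 0.0949
scene [(np.int64(2175), array([238., 159.])), (np.int64(1622), array([238., 191.])), (np.int64(3938), array([232., 215.]))]
0.046 (array([0.44545375, 0.10178973, 1.33852114]), np.float64(0.3969465648854962))
0.05 (array([0.43864845, 0.0970973 , 1.31402655]), np.float64(0.3890296427666582))
0.054 (array([0.42973265, 0.09246104, 1.33313818]), np.float64(0.3813847900113507))
side [(np.int64(1577), array([292., 287.])), (np.int64(3147), array([286., 251.]))]
0.046 (array([0.53064834, 0.1821604 , 1.27322718]), np.float64(0.03993412927130502))
0.05 (array([0.52866824, 0.18498994, 1.277957  ]), np.float64(0.04607543323139651))
0.054 (array([0.52771083, 0.18800819, 1.25270251]), np.float64(0.05973451327433632))
```

View pics/v7.png

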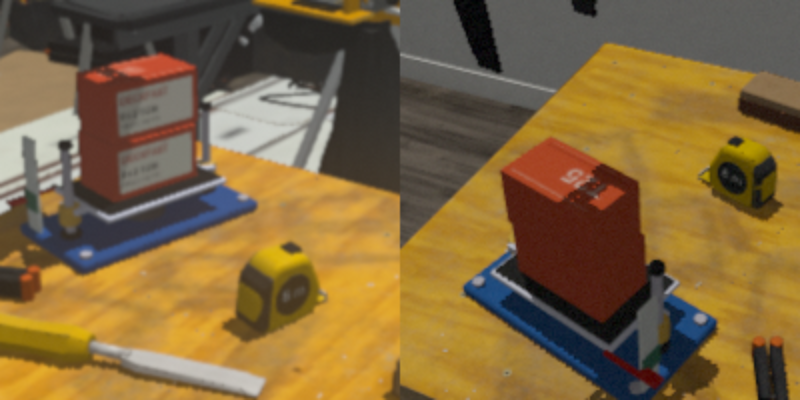

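The stack is square, upright and released, the platform has sunk to about 0.05 m, and the pointer is at the green band. The poor scene fit comes from a false third detection: the network reported the lift as a box. I'll hand in now.

```bash
python3 -c "
from plant import *
print(sign_off())"
```

```text
the job is handed in; nothing more can be done
None
```

Both red boxes are stacked on the sunken platform, released and upright, and the job is handed in at about 18.4 s of the 70 s allowed. The sign-off gave no verdict.

- **First box:** I set it down from the grip until the wrist force was near zero, then opened the gripper. The fit to both fixed cameras put it at (0.529, 0.183), against my estimate of the platform centre at (0.528, 0.181). The best-fitting platform height was 0.075 m, which is the 25 mm of sinking expected for one box.
- **Second box:** It was tilted about 4° in the grip, so I softened the grip once it touched, and it levelled itself on the first box. Then I released it and raised the gripper clear.
- **Last checks:** In both final pictures the boxes are flush and lengthwise along the platform, with the pointer at the green band. The side-camera fit of the whole stack gave a centre within about 4 mm of the platform centre. It fitted about equally well for platform heights of 46–50 mm.
- **Check that disagreed:** The scene-camera fit of the final stack failed, because the network reported a third box at the lift's position and merged it into the outline. I relied on the side-camera fit and the pictures instead.

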